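Nip up the drain plug on the camp water can

ROBOT

A 6-joint arm with a two-finger parallel gripper is mounted at the origin on the work surface. World frame = base frame: x ahead of the robot, y to its left, z up, the work surface at z = 0. Lengths are in mm, angles in rad, forces in N, time in s.
With the tool pointing down it reaches from about 150 to 775 mm from the base axis. Payload 6.1 kg.
Tool frame: the origin (TCP) lies at the very end of the fingers, on their centre line; the grasp point (between the pads) lies 19 mm behind it (env.pinch_z is the distance from the TCP to the grasp point, in mm); z points along the fingers, x is the direction in which the jaws open and shut, and the axes are right-handed (so a half turn about z gives the same grasp; the last joint's range is limited). The gripper opens to 85 mm and grips with 20 to 120 N. Pads are 22 mm wide; open, the fingers measure 114 mm over their backs; the gripper's body (76 mm by 85 mm) begins 54 mm behind the grasp point. The pads swing forward as they close: fully open they stand 13 mm farther back than shut.
Start: joints at [-1.284, 0.126, -0.04, 1.405, 0, 1.571], TCP at [148.508, -503.541, 231.295] pointing down, gripper open.
Joint ranges: [-2.72, 2.72], [-0.95, 1.95], [-1.27, 1.35], [-1.78, 2.02], [-1.46, 1.47], [-3.14, 3.14]. Speed limits (rad/s): [2.39, 2.39, 3.01, 3.14, 3.14, 3.14].

INTERFACE

Orientations are given as a 3x3 rotation matrix whose columns are the frame's x, y, z axes.
In Python, from bench import env gives the robot as it stands.
- The arm moves only by the tool jog_arm, never from a script. Its arguments are lists of equal length, an entry for each row: "jaw": the opening, from 0 (shut) to 1 (fully open); "xyz": the shift along the tool's x, y, z in units of 750 mm (1.0 is 750 mm), a list of three; "angular": the turn, a rotation vector about the tool's x, y, z in units of pi/4 rad (1.0 is pi/4 rad), a list of three. A call has 1 to 5 rows; each row shifts and turns the commanded pose from where the row before left it, along the tool's axes as they then stand; what a row does not reach is not made up. A row lasts 1/12 s, in which the tool goes at most 41.7 mm and 7.16 degrees, less where a joint would pass 70% of its speed; a pose out of reach is approached as far as the arm can. A call with a number of a shift or a turn outside -1 to 1 is refused whole. A call with a gripper value outside its range is refused whole. The fingers move at their own pace and stop on an object; "grip_force" is the grip in N (left out, the last holds). Time passes only in rows, so rows that do not move let the fingers close. It gives the time, the measured TCP pose, the force and the opening at its end, in the units of the state.
- env.sense(): the state, without advancing time (a new reading comes with each control period).
- env.camera(name): name is "side" or "top" or "wrist"; returns (picture, depth): 480x640x3 uint8, blue, green, red; 480x640 float32, mm along the optical axis (not along the pixel's ray), 0 where there is no reading.
- env.camera_info(name): a dict with "intrinsics" (3x3 intrinsics, pixels), "pose" (4x4, takes a point from camera to world coordinates). Camera axes: x right, y up, looking along -z (the intrinsics and any distortion apply to the point x, -y, -z); pixel columns grow to the right and rows downward; lengths in mm; the calibration is good to about 2 mm. A picture is of the moment at which its call begins: read the wrist's pose just before it. camera_info takes no time and is no camera call; for the wrist camera it gives the pose at the moment of the call.
- env.job_done(): hands the job in, once; it reports no verdict.
The state is a dict: "t": time; "joint_positions": joint angles; "dq": joint speeds; "effort": joint torques, N m; "tcp_pos": TCP position; "ee_rot": TCP orientation; "wrist_force": force on the tool from outside, world axes, zero at the start; "wrist_torque": the same for the moment, N m; "grip_width": finger opening in mm.
Only numpy, scipy, OpenCV 4.12 (cv2) and the standard library are available. Lean on these libraries where they do the work, as an engineer would, in place of code of your own. Each camera call takes 0.05 s, during which the arm holds its last target. There are 200 camera calls.

TASK

The drain plug with the T-bar handle on the camp water can is loose. Turn it clockwise until it goes snug and starts to drag the brass washer under it round with it, nip it up roughly another 15 degrees, and let go without backing it off. Do not wrench it far beyond that, and leave the round filler cap on the same can as it is.

Things in the scene. Friction and masses are not known exactly. Their poses are not given: they have to be found in the camera images.
- plug_grip (a point): Centre of the steel drain plug's T-bar, on its vertical turning axis. Bar 56 mm long (point's x), 12 thick (y), 28 high (z). The point is 14 mm below the bar's top, 29 above the brass washer, 46 above the can's top, 141 above the table. Pinch the bar across its thickness from above. Below it: neck 20 mm across, flange 32 across. The can: flat aluminium box 180 x 290 x 95 mm, too heavy to shift.
- plug (a joint): Turn of the plug relative to its washer, rad, growing clockwise seen from above. Starts between -0.9 and -0.35 and turns easily (0.03 N m). Reads 0 when the tapered thread bites and the plug is snug, and stays 0 while plug and washer turn on together. Turning back anticlockwise makes it loose (negative) again.
- washer (a joint): How far the brass washer under the plug (38 mm across, 3 thick, one tab reaching 33 mm from the axis) has been dragged round clockwise, rad. Reads 0 and stays still until the plug is snug, then grows with every further turn of the plug against a steady 0.25 N m, and stays where it is left.
- cap (a joint): Turn of the round knurled filler cap, rad; 0 at the start, clockwise positive; turns easily if touched. The cap is 56 mm across, its top 36 mm above the can's top face, its axis 140 mm from the plug's along the can's length. To be left alone.

How it is judged (in metres and radians):
At the end, for the whole second after the job is handed in: The plug is snug (within 0.17 rad of its bite) and has dragged its washer round between 0.07 and 0.7 rad (4 to 40 degrees), it is at rest, and the filler cap has turned less than 0.25 rad (value of joint washer between 0.07 and 0.7 rad and value of joint plug above -0.17 rad and velocity of joint plug between -0.05 and 0.05 rad/s and value of joint cap between -0.25 and 0.25 rad); the robot touches nothing.
It fails at once if the plug is wrenched far past snug (washer dragged more than 0.7 rad, 40 degrees) (value of joint washer above 0.7 rad).
It fails at once if the filler cap is turned more than 0.25 rad (value of joint cap above 0.25 rad or value of joint cap below -0.25 rad).
It also fails if it takes over 32 s, if anything falls off the work surface, if the arm or the gripper's body presses on something with over 40 N, if the wrist force passes 120 N, or if a joint passes its speed limit or range.

## Working session

There is one attempt and no reset: what is moved stays moved. The work goes in short steps, Python scripts to look and compute and a tool call to move; the robot and the scene stay as the last step left them, time stands still between calls to the robot, and variables do not carry over. Pictures are saved under pics/ and viewed, about 8 in all and at most 12, crops included, and the job is handed in when it is done.

Besides the shell and the picture viewer there is one more tool, called after "Request:" as name(argument=value, ...) on one line, values as JSON. jog_arm: Moves the arm, as the interface text tells. Shifts and turns lie within -1 to 1; 1 stands for 750 mm of shift or pi/4 rad of turn. Its arguments: {"type":"object","properties":{"jaw":{"type":"array"},"xyz":{"type":"array"},"angular":{"type":"array"},"grip_force":{"type":"number"}},"required":["jaw","xyz","angular"]}

```bash
mkdir -p pics; python3 - <<'E'
from bench import env
import cv2,numpy as np
for n in("top","side"):
    i=env.camera_info(n); p,d=env.camera(n); cv2.imwrite(f"pics/{n}0.png",p); np.save(f"pics/{n}0d.npy",d)
    print(n,np.round(i["intrinsics"],1).tolist(),np.round(i["pose"],3).tolist(),[k for k in i])
s=env.sense();print(s)
E
```

```text
top [[530.6, 0.0, 310.9], [0.0, 530.6, 236.0], [0.0, 0.0, 1.0]] [[0.013, 0.982, -0.186, 444.259], [-0.998, 0.003, -0.056, 22.966], [-0.055, 0.187, 0.981, 807.474], [0.0, 0.0, 0.0, 1.0]] ['intrinsics', 'pose']
side [[450.7, 0.0, 328.2], [0.0, 450.7, 240.5], [0.0, 0.0, 1.0]] [[-1.0, -0.019, 0.019, 583.773], [0.026, -0.564, 0.825, 591.848], [-0.005, 0.825, 0.565, 551.307], [0.0, 0.0, 0.0, 1.0]] ['intrinsics', 'pose']
{'t': 0.1, 'joint_positions': array([-1.28397653e+00,  1.26355677e-01, -4.05154171e-02,  1.40541336e+00,
       -1.15358120e-05,  1.57076451e+00]), 'dq': array([ 5.30386867e-05, -2.77359731e-03,  2.54538379e-03, -6.52688813e-04,
        3.26312928e-04, -2.91537418e-03]), 'effort': array([ 2.18193032e-03, -4.36906815e+01,  3.53604734e+01,  1.36866944e-02,
        1.54049667e-04,  1.28146699e-06]), 'tcp_pos': array([ 148.41477637, -503.19373045,  230.58361769]), 'ee_rot': array([[ 2.82933579e-01, -9.59139408e-01, -4.32060092e-04],
       [-9.59138351e-01, -2.82933908e-01,  1.42406903e-03],
       [-1.48812518e-03,  1.14884562e-05, -9.99998893e-01]]), 'wrist_force': array([ 0.27287685, -0.99612576, -0.81171866]), 'wrist_torque': array([ 0.00224565, -0.01132446,  0.02124944]), 'grip_width': 85.19130257661442}
```

View pics/top0.png

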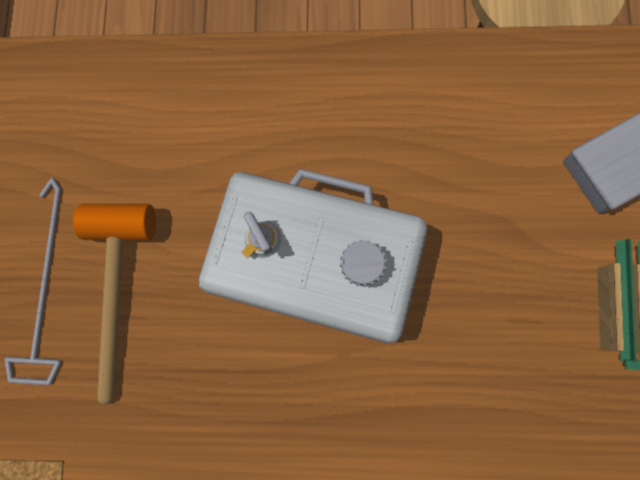

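View pics/side0.png

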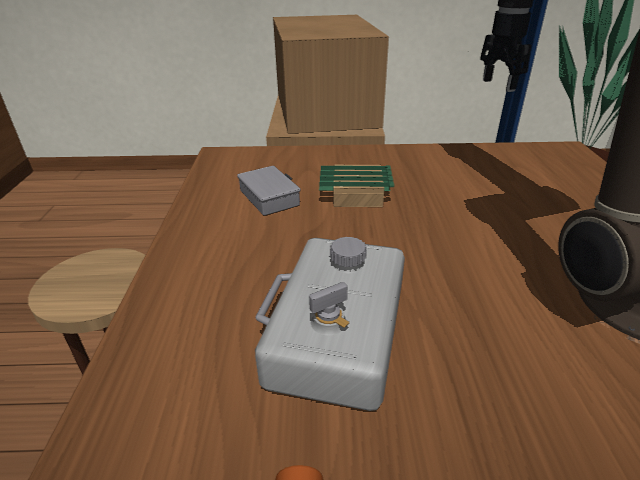

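The top view shows the bar running from about (248,215) to (266,247), the washer tab near (249,251) and the cap at (363,263). The side view agrees, with the bar at (328,297) and the cap at (348,250). Next I'll measure these from the depth and colour.

```bash
cat > h.py <<'E'
from bench import env
import cv2,numpy as np
def cloud(info,d):
    K,P=info["intrinsics"],info["pose"]
    v,u=np.mgrid[:480,:640]
    c=np.stack([(u-K[0,2])/K[0,0]*d,-(v-K[1,2])/K[1,1]*d,-d],-1)
    return c@P[:3,:3].T+P[:3,3]
def rect(w,m):
    p=w[m]; r=cv2.minAreaRect(p[:,:2].astype(np.float32)); b=cv2.boxPoints(r)
    e=max([b[1]-b[0],b[2]-b[1]],key=np.linalg.norm)
    return len(p),np.round(r[0],1),np.round(r[1],1),"axis deg",round(np.degrees(np.arctan2(e[1],e[0]))%180,1),"z",np.round(np.percentile(p[:,2],[5,50,95]),1)
def ray(info,u,v,z):
    K,P=info["intrinsics"],info["pose"]
    r=P[:3,:3]@np.array([(u-K[0,2])/K[0,0],-(v-K[1,2])/K[1,1],-1]); o=P[:3,3]
    return o+r*(z-o[2])/r[2]
def yellow(p,box):
    h=cv2.cvtColor(p,cv2.COLOR_BGR2HSV); m=(cv2.inRange(h,(12,110,90),(30,255,255))>0)
    q=np.zeros_like(m); x0,x1,y0,y1=box; q[y0:y1,x0:x1]=m[y0:y1,x0:x1]; return q
E
python3 - <<'E'
from h import *
for n,bb,cb,tb in(("top",(225,295,195,270),(330,395,230,295),(225,295,195,270)),("side",(295,360,270,320),(320,375,230,280),(295,360,290,340))):
    i=env.camera_info(n);w=cloud(i,np.load(f"pics/{n}0d.npy"));p=cv2.imread(f"pics/{n}0.png")
    def box(b):
        m=np.zeros((480,640),bool);m[b[2]:b[3],b[0]:b[1]]=1;return m
    print(n,"bar",rect(w,box(bb)&(w[...,2]>149)))
    print("cap",rect(w,box(cb)&(w[...,2]>126)))
    print("can",rect(w,box((190,440,150,350))&(abs(w[...,2]-95)<4)))
    y=yellow(p,tb);print("brass",rect(w,y&(abs(w[...,2]-112)<8)))
E
```

```text
top bar (428, array([518.7,  88.4]), array([197.4,  17.1]), 'axis deg', np.float32(36.4), 'z', array([151.3, 153.7, 807.5]))
cap (1549, array([507.2,  -5.2]), array([124.5,  59.3]), 'axis deg', np.float32(1.3), 'z', array([127.7, 129.9, 132. ]))
can (20450, array([557.8,  62.7]), array([280.1, 170.8]), 'axis deg', np.float32(75.2), 'z', array([91.7, 94. , 96.1]))
brass (139, array([568. , 133.9]), array([26.2, 50.1]), 'axis deg', np.float32(123.3), 'z', array([109.2, 111.1, 112.9]))
side bar (346, array([590.5, 351.3]), array([478.8,  50.2]), 'axis deg', np.float32(85.6), 'z', array([149.5, 154.6, 156.3]))
cap (649, array([573.3, 277.8]), array([625.7,  58.1]), 'axis deg', np.float32(82.8), 'z', array([127.6, 131.2, 132.7]))
can (9672, array([555. ,  60.5]), array([277. , 170.9]), 'axis deg', np.float32(75.3), 'z', array([92.7, 95.3, 96.8]))
brass (149, array([567.8, 144.1]), array([36.9, 31.4]), 'axis deg', np.float32(22.6), 'z', array([110.3, 112.1, 113.7]))
```

```bash
python3 - <<'E'
from h import *
for n,bb,cb in(("top",(225,295,195,270),(325,400,225,300)),("side",(295,360,270,320),(320,375,230,280))):
    i=env.camera_info(n);w=cloud(i,np.load(f"pics/{n}0d.npy"))
    def box(b):
        m=np.zeros((480,640),bool);m[b[2]:b[3],b[0]:b[1]]=1;return m
    def clean(m): 
        m=cv2.morphologyEx(m.astype(np.uint8),cv2.MORPH_OPEN,np.ones((2,2)))
        k,l,s,_=cv2.connectedComponentsWithStats(m,connectivity=4); return l==1+np.argmax(s[1:,4])
    print(n,"bar",rect(w,clean(box(bb)&(w[...,2]>149)&(w[...,2]<162))))
    print("cap",rect(w,clean(box(cb)&(w[...,2]>126)&(w[...,2]<138))))
    y=yellow(cv2.imread(f"pics/{n}0.png"),bb if n=="top" else (295,360,290,340)); v,u=np.nonzero(y); k=np.argmax(v)
    print("brass lowest px",u[k],v[k],ray(i,u[k],v[k],112))
E
```

```text
top bar (398, array([517.6,  87.4]), array([194.6,  17. ]), 'axis deg', np.float32(36.3), 'z', array([147.5, 153.5, 155.8]))
cap (1526, array([514.3,  10.7]), array([ 59.2, 129.2]), 'axis deg', np.float32(145.5), 'z', array([126.5, 129.9, 131.9]))
brass lowest px 246 256 [548.9361268  149.22818994 112.        ]
side bar (335, array([556.8, 104.8]), array([111.5,  32.8]), 'axis deg', np.float32(59.0), 'z', array([146.9, 153.8, 156.1]))
cap (633, array([561. , 192.6]), array([797.7,  57.2]), 'axis deg', np.float32(82.6), 'z', array([125.2, 131.1, 132.5]))
brass lowest px 342 326 [555.71171199 155.10007374 112.        ]
```

```bash
cat >> h.py <<'E'
def top(w,b,z0,z1,R):
    m=np.zeros((480,640),bool);m[b[2]:b[3],b[0]:b[1]]=1
    m&=(w[...,2]>z0)&(w[...,2]<z1)
    for r in(R*1.5,R): m&=np.linalg.norm(w[...,:2]-np.median(w[m][:,:2],0),axis=-1)<r
    p=w[m][:,:2];c=p.mean(0);ev,V=np.linalg.eigh(np.cov((p-c).T))
    return np.round(c,1),"pca deg",round(np.degrees(np.arctan2(*V[::-1,1]))%180,1),"size",np.round(np.sqrt(12*ev),1),rect(w,m)
E
python3 - <<'E'
from h import *
for n,bb,cb in(("top",(225,295,195,270),(325,400,225,300)),("side",(295,360,270,320),(320,375,230,280))):
    i=env.camera_info(n);w=cloud(i,np.load(f"pics/{n}0d.npy"))
    print(n,"bar",top(w,bb,149.5,160,36)); print("cap",top(w,cb,126,137,34))
E
```

```text
top bar (array([575.2, 130.1]), 'pca deg', np.float64(29.7), 'size', array([11.9, 55.1]), (400, array([575.7, 130.6]), array([56., 12.]), 'axis deg', np.float32(29.4), 'z', array([151.3, 153.6, 155.8])))
cap (array([539.7,  -4.7]), 'pca deg', np.float64(55.3), 'size', array([49.4, 49.6]), (1536, array([540. ,  -4.7]), array([58.8, 58.4]), 'axis deg', np.float32(16.2), 'z', array([127.7, 129.9, 131.9])))
side bar (array([573.9, 132.2]), 'pca deg', np.float64(28.9), 'size', array([11.8, 55.8]), (320, array([573.6, 130.5]), array([55.1, 13.2]), 'axis deg', np.float32(30.2), 'z', array([150.7, 154.6, 156.2])))
cap (array([537.8,  -1.5]), 'pca deg', np.float64(92.9), 'size', array([50.8, 51.6]), (636, array([537.4,  -5. ]), array([58. , 56.9]), 'axis deg', np.float32(24.1), 'z', array([127.5, 131.2, 132.5])))
```

Both views agree: bar centre (574.8, 130.6), axis 29.6°, top at about 154.5 mm. The cap is 140 mm away and the bar measures 56×12, as given. The jaw heading should be 119.6°, which leaves the most clockwise room on joint 6. I'll turn first, to check the sign.

Request:
jog_arm(jaw=[1,1,1,1,1], xyz=[[0,0,0],[0,0,0],[0,0,0],[0,0,0],[0,0,0]], angular=[[0,0,-0.155],[0,0,-0.155],[0,0,-0.155],[0,0,-0.155],[0,0,-0.155]], grip_force=60)

```text
t: 0.52
tcp_pos: [148.4, -503.3, 230.8]
ee_rot: [[0.784, -0.621, -0.0], [-0.621, -0.784, 0.001], [-0.001, -0.001, -1.0]]
wrist_force: [-0.0, 0.5, 0.1]
grip_width: 85.3
```

```bash
cat >> h.py <<'E'
def state():
    s=env.sense();R=s["ee_rot"];h=np.degrees(np.arctan2(R[1,0],R[0,0]))
    print("t",round(s["t"],2),"tcp",np.round(s["tcp_pos"],1),"head",round(h,1),"z",np.round(R[:,2],3),"q",np.round(s["joint_positions"],2),"F",np.round(s["wrist_force"],1),"T",np.round(s["wrist_torque"],3),"w",round(s["grip_width"],1))
    return s,R,h
def go(target,head):
    s,R,h=state()
    print("shift units",np.round(R.T@(np.array(target)-s["tcp_pos"])/750,4),"turn units",round(-((head-h+180)%360-180)/45,3))
E
python3 - <<'E'
from h import *
go((574.8,130.6,215),119.6)
E
```

```text
t 0.52 tcp [ 148.4 -503.3  230.8] head -38.4 z [-0.     0.001 -1.   ] q [-1.28  0.13 -0.04  1.41  0.    0.96] F [-0.   0.5  0.1] T [0.013 0.018 0.016] w 85.3
shift units [-0.0786 -1.0156  0.0217] turn units -3.51
```

Request:
jog_arm(jaw=[1,1,1,1,1], xyz=[[-0.004,-0.05,0],[-0.004,-0.05,0],[-0.004,-0.05,0],[-0.004,-0.05,0],[-0.004,-0.05,0]], angular=[[0,0,0],[0,0,0],[0,0,0],[0,0,0],[0,0,0]])

```text
t: 0.93
tcp_pos: [254.4, -346.2, 230.9]
ee_rot: [[0.78, -0.626, -0.0], [-0.626, -0.78, 0.001], [-0.001, -0.0, -1.0]]
wrist_force: [0.9, -0.9, -0.7]
grip_width: 85.4
```

Request:
jog_arm(jaw=[1,1,1,1,1], xyz=[[-0.004,-0.05,0],[-0.004,-0.05,0],[-0.004,-0.05,0],[-0.004,-0.05,0],[-0.004,-0.05,0]], angular=[[0,0,0],[0,0,0],[0,0,0],[0,0,0],[0,0,0]])

```text
t: 1.35
tcp_pos: [359.9, -190.3, 231.2]
ee_rot: [[0.78, -0.625, -0.0], [-0.625, -0.78, -0.0], [-0.0, 0.0, -1.0]]
wrist_force: [1.2, -1.0, -0.7]
grip_width: 85.3
```

Request:
jog_arm(jaw=[1,1,1,1,1], xyz=[[-0.004,-0.05,0],[-0.004,-0.05,0],[-0.004,-0.05,0],[-0.004,-0.05,0],[-0.004,-0.05,0]], angular=[[0,0,0],[0,0,0],[0,0,0],[0,0,0],[0,0,0]])

```text
t: 1.77
tcp_pos: [465.5, -34.5, 231.1]
ee_rot: [[0.781, -0.625, -0.0], [-0.625, -0.781, -0.0], [-0.0, 0.0, -1.0]]
wrist_force: [0.8, -1.0, 0.4]
grip_width: 85.3
```

Request:
jog_arm(jaw=[1,1,1,1,1], xyz=[[-0.004,-0.05,0],[-0.004,-0.05,0],[-0.004,-0.05,0],[0,0,0],[0,0,0]], angular=[[0,0,0],[0,0,0],[0,0,0],[0,0,-0.15],[0,0,-0.15]])

```text
t: 2.18
tcp_pos: [528.9, 59.1, 230.0]
ee_rot: [[0.909, -0.418, -0.002], [-0.418, -0.909, -0.0], [-0.002, 0.001, -1.0]]
wrist_force: [-0.4, -0.6, -0.1]
grip_width: 85.4
```

Request:
jog_arm(jaw=[1,1,1,1,1], xyz=[[0,0,0],[0,0,0],[0,0,0],[0,0,0],[0,0,0]], angular=[[0,0,-0.15],[0,0,-0.15],[0,0,-0.15],[0,0,-0.15],[0,0,-0.15]])

```text
t: 2.6
tcp_pos: [528.1, 57.1, 230.8]
ee_rot: [[0.988, 0.155, -0.001], [0.155, -0.988, -0.0], [-0.001, -0.0, -1.0]]
wrist_force: [0.5, -0.8, 1.6]
grip_width: 85.4
```

Request:
jog_arm(jaw=[1,1,1,1,1], xyz=[[0,0,0],[0,0,0],[0,0,0],[0,0,0],[0,0,0]], angular=[[0,0,-0.15],[0,0,-0.15],[0,0,-0.15],[0,0,-0.15],[0,0,-0.15]])

```text
t: 3.02
tcp_pos: [528.1, 57.1, 230.8]
ee_rot: [[0.736, 0.677, -0.001], [0.677, -0.736, -0.0], [-0.001, -0.001, -1.0]]
wrist_force: [0.0, 0.5, -0.2]
grip_width: 85.6
```

Request:
jog_arm(jaw=[1,1,1,1,1], xyz=[[0,0,0],[0,0,0],[0,0,0],[0,0,0],[0,0,0]], angular=[[0,0,-0.15],[0,0,-0.15],[0,0,-0.15],[0,0,-0.15],[0,0,-0.15]])

```text
t: 3.43
tcp_pos: [528.1, 57.0, 230.8]
ee_rot: [[0.235, 0.972, -0.001], [0.972, -0.235, -0.0], [-0.0, -0.001, -1.0]]
wrist_force: [-0.2, 0.3, 0.1]
grip_width: 85.2
```

```bash
python3 - <<'E'
from h import *
go((574.8,130.6,215),119.6)
E
```

```text
t 3.43 tcp [528.1  57.  230.8] head 76.4 z [-0.001 -0.    -1.   ] q [ 0.11  0.14 -0.03  1.41 -0.    0.35] F [-0.2  0.3  0.1] T [ 0.009  0.006 -0.04 ] w 85.2
shift units [0.11   0.0375 0.021 ] turn units -0.96
```

Request:
jog_arm(jaw=[1,1,1,1,1], xyz=[[0.036,0.012,0],[0.036,0.012,0],[0.036,0.012,0],[0,0,0],[0,0,0]], angular=[[0,0,0],[0,0,0],[0,0,0],[0,0,-0.15],[0,0,-0.15]])

```text
t: 3.85
tcp_pos: [574.4, 130.5, 230.0]
ee_rot: [[0.0, 1.0, -0.002], [1.0, -0.0, -0.0], [-0.0, -0.002, -1.0]]
wrist_force: [-0.0, -0.2, -1.0]
grip_width: 85.5
```

Request:
jog_arm(jaw=[1,1,1,1,1], xyz=[[0,0,0],[0,0,0],[0,0,0],[0,0,0],[0,0,0]], angular=[[0,0,-0.15],[0,0,-0.15],[0,0,-0.15],[0,0,0],[0,0,0]])

```text
t: 4.27
tcp_pos: [573.9, 129.1, 230.9]
ee_rot: [[-0.336, 0.942, -0.001], [0.942, 0.336, -0.0], [0.0, -0.001, -1.0]]
wrist_force: [0.6, -0.3, -0.1]
grip_width: 85.4
```

```bash
python3 - <<'E'
from h import *
go((574.8,130.6,131),119.6)
i=env.camera_info("wrist");p,d=env.camera("wrist");cv2.imwrite("pics/w1.png",p);np.save("pics/w1d.npy",d)
w=cloud(i,d)
print(top(w,(0,640,0,480),149.5,160,36))
E
```

```text
t 4.27 tcp [573.9 129.1 230.9] head 109.6 z [-0.001 -0.    -1.   ] q [ 0.22  0.25  0.11  1.43  0.   -0.12] F [ 0.6 -0.3 -0.1] T [-0.023  0.053  0.011] w 85.4
shift units [0.0014 0.0019 0.1332] turn units -0.222
(array([573.5, 128.3]), 'pca deg', np.float64(29.4), 'size', array([11.8, 55. ]), (1547, array([575.2, 129. ]), array([55.8, 12. ]), 'axis deg', np.float32(29.4), 'z', array([152.1, 154.4, 155.7])))
```

View pics/w1.png

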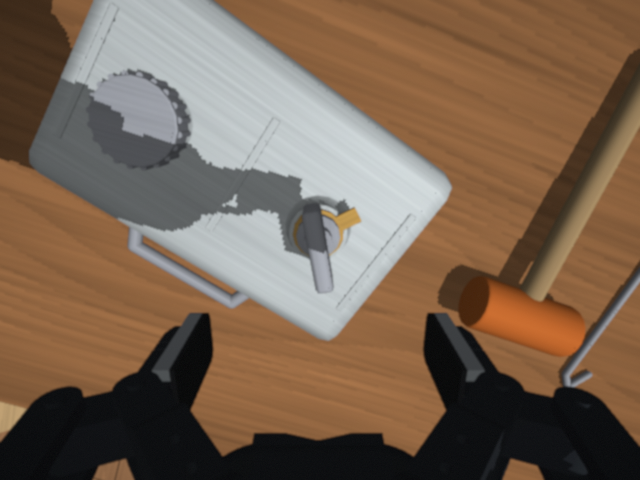

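The wrist view shows the bar from (310,205) to (325,292) and the tab at (348,215). The bar centre by wrist depth is about (575, 129), within 1.5 mm of the other views. Next I'll finish the turn and descend in stages.

Request:
jog_arm(jaw=[1,1,1,1,1], xyz=[[0.001,0.001,0],[0,0,0],[0,0,0.035],[0,0,0.035],[0,0,0]], angular=[[0,0,-0.15],[0,0,-0.07],[0,0,0],[0,0,0],[0,0,0]])

```text
t: 4.73
tcp_pos: [572.1, 129.5, 173.8]
ee_rot: [[-0.493, 0.87, -0.007], [0.87, 0.493, -0.002], [0.002, -0.007, -1.0]]
wrist_force: [-0.7, 0.5, -0.5]
grip_width: 85.5
```

```bash
cat >> h.py <<'E'
def tab(n,C=(575,130),name=None,save=None):
    """angle of the tab about the axis C, from brass pixels cast on z=112, 24..36 mm out"""
    i=env.camera_info(n)
    p=cv2.imread(name) if name else env.camera(n)[0]
    if save: cv2.imwrite(save,p)
    v,u=np.nonzero(yellow(p,(0,640,0,480)))
    q=np.array([ray(i,a,b,112)[:2] for a,b in zip(u,v)])-C
    r=np.hypot(*q.T);k=(r>23)&(r<37)
    print(n,"tab n",k.sum(),"angle",round(np.degrees(np.arctan2(*q[k].mean(0)[::-1])),1) if k.any() else None,"rmax",r[r<40].max() if (r<40).any() else None)
E
python3 - <<'E'
from h import *
tab("top",name="pics/top0.png");tab("side",name="pics/side0.png")
tab("side",save="pics/side2.png")
go((575,130,131),119.6)
E
```

```text
top tab n 61 angle 137.9 rmax 32.38902243985361
side tab n 55 angle 138.1 rmax 34.366965244317754
side tab n 56 angle 138.3 rmax 34.366965244317754
t 4.78 tcp [572.7 129.7 176.3] head 119.6 z [-0.005 -0.001 -1.   ] q [ 0.22  0.25 -0.    1.32  0.   -0.29] F [ 0.1 -0.1  0.1] T [-0.028  0.018  0.008] w 85.5
shift units [-0.0012  0.0032  0.0603] turn units -0.0
```

Request:
jog_arm(jaw=[1,1,1,1,1], xyz=[[-0.001,0.003,0.02],[0,0,0.02],[0,0,0.02],[0,0,0],[0,0,0]], angular=[[0,0,0],[0,0,0],[0,0,0],[0,0,0],[0,0,0]])

```text
t: 5.2
tcp_pos: [576.9, 130.6, 134.8]
ee_rot: [[-0.495, 0.869, -0.0], [0.869, 0.495, 0.0], [0.0, 0.0, -1.0]]
wrist_force: [0.4, -0.1, 0.6]
grip_width: 85.1
```

```bash
python3 - <<'E'
from h import *
tab("side")
go((575,130,131),119.6)
E
```

```text
side tab n 9 angle 129.4 rmax 33.432941616870785
t 5.25 tcp [577.4 130.7 135.5] head 119.7 z [ 0.001  0.    -1.   ] q [ 0.22  0.27 -0.08  1.23  0.   -0.3 ] F [-0.3  0.4 -0.4] T [-0.051  0.025  0.009] w 85.5
shift units [ 0.0008 -0.0032  0.0059] turn units 0.001
```

Request:
jog_arm(jaw=[1,1,0,0,0], xyz=[[0.001,-0.003,0.005],[0,0,0],[0,0,0],[0,0,0],[0,0,0]], angular=[[0,0,0],[0,0,0],[0,0,0],[0,0,0],[0,0,0]])

```text
t: 5.67
tcp_pos: [574.7, 130.2, 130.4]
ee_rot: [[-0.496, 0.869, 0.001], [0.869, 0.496, 0.0], [-0.0, 0.001, -1.0]]
wrist_force: [0.6, 0.9, 0.7]
grip_width: 51.5
```

Request:
jog_arm(jaw=[0,0,0,0,0], xyz=[[0,0,0],[0,0,0],[0,0,0],[0,0,0],[0,0,0]], angular=[[0,0,0],[0,0,0],[0,0,0],[0,0,0],[0,0,0]])

```text
t: 6.08
tcp_pos: [574.9, 129.7, 130.5]
ee_rot: [[-0.495, 0.869, 0.001], [0.869, 0.495, -0.001], [-0.001, 0.001, -1.0]]
wrist_force: [-0.6, -2.8, 3.1]
grip_width: 10.9
```

```bash
python3 - <<'E'
from h import *
tab("side",save="pics/side3.png");tab("top");tab("wrist",save="pics/w3.png")
a=cv2.imread("pics/side3.png")[220:370,250:450];b=cv2.imread("pics/w3.png")
cv2.imwrite("pics/c3.png",np.hstack([cv2.resize(a,(400,300)),cv2.resize(b,(400,300))]))
go((575,130,131),119.6)
E
```

```text
side tab n 56 angle 138.3 rmax 34.366965244317754
top tab n 0 angle None rmax 20.549699416832755
wrist tab n 427 angle 139.8 rmax 32.127836820114936
t 6.23 tcp [574.9 129.7 130.5] head 119.7 z [ 0.001 -0.001 -1.   ] q [ 0.22  0.26 -0.09  1.21 -0.   -0.3 ] F [ 2.1 -3.8  3.6] T [-0.745 -0.259 -0.008] w 10.5
shift units [ 0.0002  0.0003 -0.0007] turn units 0.002
```

View pics/c3.png

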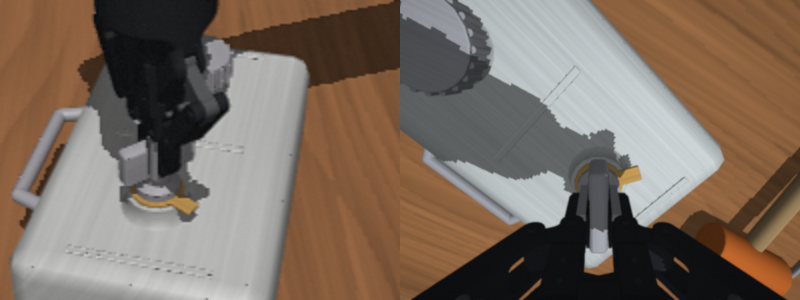

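The grip holds the bar, and the tab shows in both crops: side at about (185,205) and wrist at (630,177). The baseline angle is 138.3° from the side and 139.8° from the wrist. Loose travel is at least 20°, so I'll turn about 16° first.

Request:
jog_arm(jaw=[0,0,0,0,0], xyz=[[0,0,0],[0,0,0],[0,0,0],[0,0,0],[0,0,0]], angular=[[0,0,0.1],[0,0,0.1],[0,0,0.1],[0,0,0.06],[0,0,0]])

```text
t: 6.65
tcp_pos: [574.9, 129.8, 130.5]
ee_rot: [[-0.232, 0.973, 0.001], [0.973, 0.232, -0.001], [-0.001, 0.001, -1.0]]
wrist_force: [0.7, -4.9, 4.8]
grip_width: 10.7
```

```bash
python3 - <<'E'
from h import *
tab("side");tab("wrist");state()
E
```

```text
side tab n 55 angle 138.1 rmax 34.366965244317754
wrist tab n 460 angle 139.6 rmax 32.518919891100644
t 6.75 tcp [574.9 129.8 130.5] head 103.6 z [ 0.001 -0.001 -1.   ] q [ 0.22  0.26 -0.09  1.21 -0.   -0.01] F [ 1.4 -5.8  5.5] T [-0.903 -0.27   0.003] w 10.9
```

Request:
jog_arm(jaw=[0,0,0,0], xyz=[[0,0,0],[0,0,0],[0,0,0],[0,0,0]], angular=[[0,0,0.1],[0,0,0.1],[0,0,0],[0,0,0]])

```text
t: 7.08
tcp_pos: [574.9, 129.8, 130.5]
ee_rot: [[-0.079, 0.997, 0.001], [0.997, 0.079, -0.001], [-0.001, 0.001, -1.0]]
wrist_force: [1.0, -4.2, 5.2]
grip_width: 10.6
```

```bash
python3 - <<'E'
from h import *
tab("side");tab("wrist");state()
E
```

```text
side tab n 55 angle 138.1 rmax 34.366965244317754
wrist tab n 475 angle 139.5 rmax 32.54827528898698
t 7.18 tcp [574.9 129.8 130.5] head 94.6 z [ 0.001 -0.001 -1.   ] q [ 0.22  0.26 -0.09  1.21 -0.    0.14] F [ 1.3 -4.5  4.7] T [-0.94  -0.285 -0.022] w 10.9
```

Request:
jog_arm(jaw=[0,0,0,0], xyz=[[0,0,0],[0,0,0],[0,0,0],[0,0,0]], angular=[[0,0,0.1],[0,0,0.1],[0,0,0],[0,0,0]])

```text
t: 7.52
tcp_pos: [575.0, 129.8, 130.5]
ee_rot: [[0.077, 0.997, 0.001], [0.997, -0.077, -0.001], [-0.001, 0.001, -1.0]]
wrist_force: [1.7, -3.9, 5.8]
grip_width: 10.9
```

```bash
python3 - <<'E'
from h import *
tab("side");tab("wrist");state()
E
```

```text
side tab n 56 angle 131.8 rmax 34.57518291031125
wrist tab n 476 angle 132.8 rmax 32.60785966086865
t 7.62 tcp [574.9 129.8 130.5] head 85.6 z [ 0.001 -0.001 -1.   ] q [ 0.22  0.26 -0.09  1.21 -0.    0.3 ] F [ 1.  -4.4  4.2] T [-0.929 -0.321 -0.027] w 10.9
```

The plug went snug at a heading of about 92°, and both views put the washer at about 6.5°. I'll add another 9° or so.

Request:
jog_arm(jaw=[0,0,0,0], xyz=[[0,0,0],[0,0,0],[0,0,0],[0,0,0]], angular=[[0,0,0.1],[0,0,0.1],[0,0,0],[0,0,0]])

```text
t: 7.95
tcp_pos: [574.9, 129.8, 130.5]
ee_rot: [[0.232, 0.973, 0.001], [0.973, -0.232, -0.001], [-0.0, 0.001, -1.0]]
wrist_force: [1.1, -4.5, 5.1]
grip_width: 10.6
```

```bash
python3 - <<'E'
from h import *
tab("side");tab("wrist");state()
E
```

```text
side tab n 55 angle 123.6 rmax 34.02119641922732
wrist tab n 473 angle 123.5 rmax 32.56427039904573
t 8.05 tcp [574.9 129.8 130.5] head 76.6 z [ 0.001 -0.001 -1.   ] q [ 0.22  0.26 -0.09  1.21 -0.    0.46] F [ 2.  -4.3  5.3] T [-0.932 -0.35  -0.003] w 11.2
```

The washer has turned about 15° by both views. Releasing straight open, then lifting.

Request:
jog_arm(jaw=[1,1,1,1,1], xyz=[[0,0,0],[0,0,0],[0,0,0],[0,0,0],[0,0,0]], angular=[[0,0,0],[0,0,0],[0,0,0],[0,0,0],[0,0,0]])

```text
t: 8.47
tcp_pos: [574.1, 130.4, 129.6]
ee_rot: [[0.233, 0.973, -0.001], [0.973, -0.233, 0.0], [-0.0, -0.001, -1.0]]
wrist_force: [-0.3, -0.4, 0.1]
grip_width: 71.0
```

Request:
jog_arm(jaw=[1,1,1,1,1], xyz=[[0,0,0],[0,0,-0.02],[0,0,-0.04],[0,0,-0.04],[0,0,-0.03]], angular=[[0,0,0],[0,0,0],[0,0,0],[0,0,0],[0,0,0]])

```text
t: 8.88
tcp_pos: [574.5, 130.3, 229.7]
ee_rot: [[0.233, 0.972, 0.001], [0.972, -0.233, 0.001], [0.001, 0.001, -1.0]]
wrist_force: [1.2, -0.3, 0.9]
grip_width: 85.2
```

Request:
jog_arm(jaw=[1,1,1], xyz=[[0,0,0],[0,0,0],[0,0,0]], angular=[[0,0,0],[0,0,0],[0,0,0]])

```text
t: 9.13
tcp_pos: [574.3, 130.1, 226.8]
ee_rot: [[0.233, 0.972, -0.001], [0.972, -0.233, -0.0], [-0.0, -0.001, -1.0]]
wrist_force: [-0.6, -0.3, 0.4]
grip_width: 85.5
```

```bash
python3 - <<'E'
from h import *
state()
tab("side");tab("wrist",save="pics/w5.png")
for n,b in(("side",(295,360,270,320)),("wrist",(0,640,0,480))):
    i=env.camera_info(n);_,d=env.camera(n)
    print(n,"bar",top(cloud(i,d),b,149.5,160,36)[:5])
E
```

```text
t 9.13 tcp [574.3 130.1 226.8] head 76.5 z [-0.001 -0.    -1.   ] q [0.22 0.25 0.1  1.42 0.   0.46] F [-0.6 -0.3  0.4] T [ 0.022 -0.006  0.008] w 85.5
side tab n 55 angle 123.6 rmax 34.02119641922732
wrist tab n 189 angle 123.3 rmax 31.756325184607217
side bar (array([573.5, 132.1]), 'pca deg', np.float64(166.7), 'size', array([11.8, 55.2]))
wrist bar (array([573.3, 129.6]), 'pca deg', np.float64(166.2), 'size', array([11.8, 55.1]))
```

View pics/w5.png

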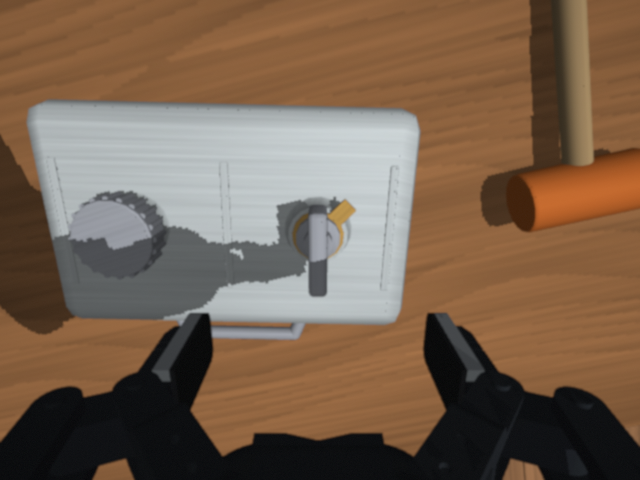

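The arm is clear with the fingers open. The bar at (318,250) lies at 166.5°, which matches the release heading of 76.5° + 90°, so it did not back off. The tab at (342,211) is still at 123.5°.

```bash
python3 -c "
from bench import env
print(env.job_done())"
```

```text
the job is handed in; nothing more can be done
None
```

The drain plug is snug and nipped up about another 15°, and I handed the job in at about 9 s. No verdict was reported.

- **Turning:** I gripped the T-bar from above and turned it about 43° clockwise. Roughly 28° of that was loose travel, and then the washer began to move.
- **Washer:** its tab went from 138.3° to 123.6° in the side camera, a turn of 14.7°. The wrist camera gave 139.8° to 123.3°, or 16.5°. That is about 0.27 rad, well inside the 0.07 to 0.7 rad limits.
- **After letting go:** the bar reads 166.2° to 166.7° against 166.5° held at release, and the tab did not move, so the plug did not back off. The fingers are open and about 70 mm above the bar.
- **Filler cap:** the gripper never came near it and it looks unchanged, but I did not measure its rotation.
- **Disagreements:** the cameras differed by up to about 3 mm on the bar's centre and 1.5° on the tab angle. The wrist torque about the vertical axis was too faint to show when the plug went snug, so I judged that from the tab moving.

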